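# Close the splash flap of the pump timer box

### The arm

A 6-joint arm with a two-finger parallel gripper is mounted at the origin on the work surface. World frame = base frame: x ahead of the robot, y to its left, z up, the work surface at z = 0. Lengths are in m, angles in degrees, forces in N, time in s.
With the tool pointing down it reaches from about 0.4 to 0.825 m from the base axis. Payload 7 kg.
Tool frame: the origin (TCP) lies between the finger pads; the fingertips stand env.nose_length ahead of it and the grasp point (between the pads) lies 11 mm behind it (env.nose_length is the distance from the TCP to the fingertips, in m); z points along the fingers, y is the line along which they close (so a half turn about z gives the same grasp; the last joint's range is limited). The gripper opens to 85 mm and grips with 20 to 120 N. Pads are 22 mm wide; open, the fingers measure 114 mm over their backs; the gripper's body (76 mm by 85 mm) begins 54 mm behind the grasp point. The pads swing forward as they close: fully open they stand 13 mm farther back than shut.
Start: joints at [-52.191, 20.546, 0.682, 0, -70.136, -16.507], TCP at [0.245, -0.629, 0.239] pointing down, gripper open.
Joint ranges: [-176.03, 176.03], [-82.01, 121.73], [-58.28, 71.71], [-173.87, 95.51], [-174.79, -0.11], [-173.66, 173.66]. Speed limits (degrees/s): [136.94, 136.94, 172.46, 180, 180, 180].

### API

Orientations are given as a 3x3 rotation matrix whose columns are the frame's x, y, z axes.
In Python, from workcell import sensors, optics, env, finder gives the robot as it stands.
- The arm moves only by the tool send_rows, never from a script. Its arguments are lists of equal length, an entry for each row: "claw": the closure, from -1 (fully open) to 1 (shut), so that 0 is half open; "translation": the shift along the world's x, y, z each as a share of 0.02 m, from -1 to 1, a list of three; "rotation": the turn, a rotation vector about the world's x, y, z each as a share of 4 degrees, from -1 to 1, a list of three. A call has 1 to 5 rows; each row shifts and turns the commanded pose from where the row before left it; what a row does not reach is not made up. A row lasts 1/10 s, in which the tool goes at most 50 mm and 8.59 degrees, less where a joint would pass 70% of its speed; a pose out of reach is approached as far as the arm can. A call with a number of a shift or a turn outside -1 to 1 is refused whole. A call with a gripper value outside its range is refused whole. The fingers move at their own pace and stop on an object; "newtons" is the grip in N (left out, the last holds). Time passes only in rows, so rows that do not move let the fingers close. It gives the time, the measured TCP pose, the force, the opening and the grip force at its end, in the units of the state.
- sensors.sense(): the state, without advancing time (a new reading comes with each control period).
- optics.capture(name): name is "scene" or "top" or "wrist"; returns the picture (400x640x3 uint8, blue, green, red); there is no depth.
- optics.camera_model(name): a dict with "fov_y" (degrees; the focal length in pixels is half the picture's height over the tangent of half this angle, whatever the lens; pixels are square), "cx", "cy" (the principal point, pixels), "view" (4x4, takes a point from world to camera coordinates). Camera axes: x right, y down, z forward; pixel columns grow to the right and rows downward; lengths in m; the calibration is good to about 2 mm. The wrist camera is an equidistant fisheye: a pixel r from the principal point sees the ray r / f radians off the axis. A picture is of the moment at which its call begins: read the wrist's pose just before it. camera_model takes no time and is no camera call; for the wrist camera it gives the pose at the moment of the call.
- env.hand_in(): hands the job in; it is judged then, once.
Trained networks look in the newest picture that a camera, given by its name, has taken for a name from the list of things; names that differ only in an ending like _2 or _b are one class to them, and where a whole thing is asked for, a point or a joint stands for the part that bears it (a point fixed in the world has none). Each returns a list of dicts, best first, with "confidence" (0 to 1); they miss things now and then, are a little off and sometimes report something else, mostly with a low value. They report only what shows in the picture. A call takes as long as a camera call.
- finder.trace(target, camera): "mask" (400x640 bool, what is visible of it) and "centre" ([row, column] in pixels, amid what is visible of it).
The state is a dict: "time_s": time; "joint_positions": joint angles; "dq": joint speeds; "joint_efforts": joint torques, N m; "tool_pos": TCP position; "ee_rot": TCP orientation; "ft_force": force on the tool from outside, world axes, zero at the start; "ft_torque": the same for the moment, N m; "grip_width": finger opening in m; "gripper_force": force on a finger pad.
Only numpy, scipy, OpenCV 4.12 (cv2) and the standard library are available. Lean on these libraries where they do the work, as an engineer would, in place of code of your own. Each camera call takes 0.05 s, during which the arm holds its last target. There are 200 camera calls.

### The job

The splash flap of the pump timer box on the bench stands open: close it, by pushing alone. Push the flap over from its outer side until it lies flat over the controls, then, by the ridge on it, push it along towards the lip until it stops, so that its free edge is tucked beneath the lip and it is left shut. Use the outside of the fingers or the fingertips: do not pinch the flap or touch its inner face, and do not pick up or disturb the punnets, the jar or the brush.

Things in the scene. Friction and masses are not known exactly. Their poses are not given: they have to be found in the camera images.
- box: White plastic pump timer box fixed to the bench, 180 x 150 mm, rim 70 mm high, its controls in a recess on top that the flap covers. Origin at the centre of its underside; x points from hinge to lip, y along the hinge, z up.
- swing (a joint): Angle of the flap on its hinge, rad: 0 = lying flat (hard stop), 1.57 = upright, 1.85 = leaning back, away from the lip (stop). A friction hinge (0.11 N m): the flap stays at any angle where it is left; folding it takes about 2 N near its free edge.
- flap (a joint): How far the flap is slid in its own plane away from the hinge, m: 0 = drawn back, 0.018 = fully out (stops at both; 2.5 N of friction, stays where left). Flat and drawn back, its edge is 5 mm short of the lip; fully out, 13 mm beneath it, with 6 mm of air under the overhang. Above about 0.05 rad the edge strikes the lip instead of passing beneath.
- hinge_mid (a point): Middle of the hinge axis, which runs along the box's y at x = -60, z = 73 mm in the box's frame.
- lip_mid (a point): Middle of the lip's lower front edge, facing the hinge. The lip is a grey bar, 120 mm long along y, on the rim opposite the hinge. In the box's frame its overhang spans x = 60 to 90, z = 83 to 89 mm, carried by an upright at x = 78 to 90 mm.
- flap_edge (a point): Middle of the free edge, on the outer face of the flap: a grey plate 108 mm wide, 4 mm thick, which drawn back spans 12 to 115 mm from the hinge axis, outer face 4 mm off the axis (box z = 77 mm when flat). The outer face is on top when flat and faces away from the lip when upright. Site x: along the plate towards the free edge; z: out of the outer face.
- ridge_foot (a point): Foot of the push ridge at its middle, on the outer face, 60 mm from the hinge axis when drawn back. The ridge is 80 mm long along the hinge, 9 mm high: its steep side, here, faces the hinge; the other slopes down to the plate at 83 mm from the axis, and beyond that the plate is bare.
- liner: The white inner face of the flap, the lower 2 mm of its plate, which looks down into the box when shut; not to be touched. Origin on the hinge axis when drawn back, axes as flap_edge.
- punnet_a: Bystander: black punnet of green cress, 125 x 90 mm, 70 mm high, origin at the centre of its underside.
- punnet_b: Bystander: black punnet of purple cress, 125 x 90 mm, 65 mm high, origin at the centre of its underside.
- jar: Bystander: closed jar, 56 mm across, 85 mm high, origin at the centre of its underside.
- brush: Bystander: small brush lying on the bench, 170 mm long along its x, origin at the middle of its underside.

How it is judged:
By the outcome, as a careful person would: the job done as asked, in the order asked, and still so for the second after the job is handed in, with the robot touching nothing.
It also fails if it takes over 45 s, if anything falls off the work surface, if the arm or the gripper's body presses on something with over 40 N, if the wrist force passes 120 N, or if a joint passes its speed limit or range.

## Working session

There is one attempt and no reset: what is moved stays moved. The work goes in short steps, Python scripts to look and compute and a tool call to move; the robot and the scene stay as the last step left them, time stands still between calls to the robot, and variables do not carry over. Pictures are saved under pics/ and viewed, at most 10 in all, crops included, and the job is handed in when it is done.

Besides the shell and the picture viewer there is one more tool, called as a command line: name --argument value ..., lists and objects as JSON in quotes. send_rows: Moves the arm, as the interface text tells. Shift numbers are shares of 0.02 m and turn numbers shares of 4 degrees, none past 1 either way. Its arguments: {"type":"object","properties":{"claw":{"type":"array","items":{"type":"number"}},"translation":{"type":"array","items":{"type":"array","items":{"type":"number"}}},"rotation":{"type":"array","items":{"type":"array","items":{"type":"number"}}},"newtons":{"type":"number"}},"required":["claw","translation","rotation"]}

```bash
mkdir -p pics; cat > h.py <<'E'
import numpy as np, cv2
from workcell import sensors, optics, env, finder
def proj(m,P):
    P=np.atleast_2d(P); V=np.array(m["view"]); c=P@V[:3,:3].T+V[:3,3]
    f=200/np.tan(np.radians(m["fov_y"])/2)
    return np.c_[f*c[:,0]/c[:,2]+m["cx"], f*c[:,1]/c[:,2]+m["cy"]]
def ray(m,rc):
    V=np.array(m["view"]); f=200/np.tan(np.radians(m["fov_y"])/2)
    d=np.array([(rc[1]-m["cx"])/f,(rc[0]-m["cy"])/f,1.]); R=V[:3,:3]
    d=R.T@d; return -R.T@V[:3,3], d/np.linalg.norm(d)
E
python3 - <<'E'
from h import *
s=sensors.sense(); print(s["time_s"],s["tool_pos"],s["grip_width"],env.nose_length)
a=optics.capture("scene"); b=optics.capture("top")
cv2.imwrite("pics/s.png",a); cv2.imwrite("pics/t.png",b)
for cam in("scene","top"):
    m=optics.camera_model(cam); print(cam,m["fov_y"],m["cx"],m["cy"],np.round(m["view"],3).tolist())
    for n in("box","hinge_mid","lip_mid","flap_edge","ridge_foot","swing","punnet_a","jar","brush"):
        r=finder.trace(n,cam); print(n,[(round(q["confidence"],2),np.round(q["centre"],1).tolist(),int(q["mask"].sum())) for q in r[:3]])
E
```

```text
0.0 [ 0.24505411 -0.62844739  0.23834799] 0.08523451173488435 0.008
scene 43.42304353163698 326.86588593435135 206.53468339546652 [[0.462, 0.887, 0.012, -0.344], [0.634, -0.321, -0.703, -0.328], [-0.62, 0.333, -0.711, 1.375], [0.0, 0.0, 0.0, 1.0]]
box [(0.77, [193.5, 336.1], 9227)]
hinge_mid [(0.78, [194.4, 337.0], 9067)]
lip_mid [(0.96, [195.4, 335.9], 9030), (0.33, [187.8, 422.2], 2854)]
flap_edge [(0.86, [140.1, 333.3], 1481)]
ridge_foot [(0.77, [140.8, 334.1], 1421)]
swing [(0.67, [146.7, 329.8], 2347)]
punnet_a [(0.69, [190.2, 423.4], 2853), (0.58, [199.8, 251.4], 2762)]
jar [(0.64, [253.8, 381.5], 1428)]
brush [(0.86, [268.1, 277.9], 1360)]
top 48.22145385725503 320.85738153346017 196.61009663980937 [[-0.002, -1.0, -0.023, 0.057], [-0.996, 0.004, -0.088, 0.623], [0.088, 0.023, -0.996, 1.002], [0.0, 0.0, 0.0, 1.0]]
box [(0.95, [213.6, 299.6], 6576)]
hinge_mid [(0.89, [213.7, 297.8], 6303)]
lip_mid [(0.79, [211.5, 300.1], 6476)]
flap_edge [(0.85, [232.0, 285.8], 446)]
ridge_foot [(0.93, [232.9, 285.8], 603)]
swing [(0.82, [233.5, 284.7], 544)]
punnet_a [(0.96, [193.9, 218.9], 2295), (0.73, [250.0, 363.5], 2227)]
jar []
brush [(0.58, [173.2, 372.1], 937), (0.43, [232.7, 281.5], 538)]
```

```bash
python3 - <<'E'
import cv2
a=cv2.imread("pics/s.png")[90:310,180:490]; b=cv2.imread("pics/t.png")[120:300,170:430]
cv2.imwrite("pics/s1.png",cv2.resize(a,None,fx=2.5,fy=2.5,interpolation=2)); cv2.imwrite("pics/t1.png",cv2.resize(b,None,fx=3,fy=3,interpolation=2))
E
```

```text
(no output)
```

View pics/s1.png

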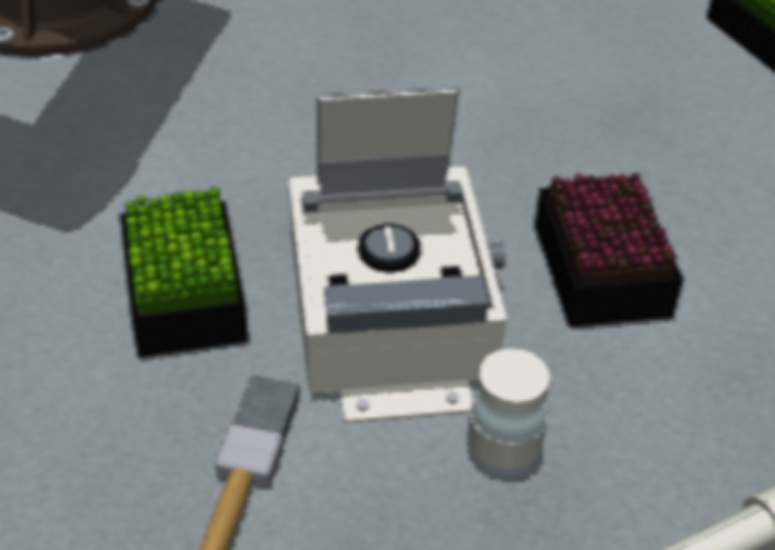

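View pics/t1.png

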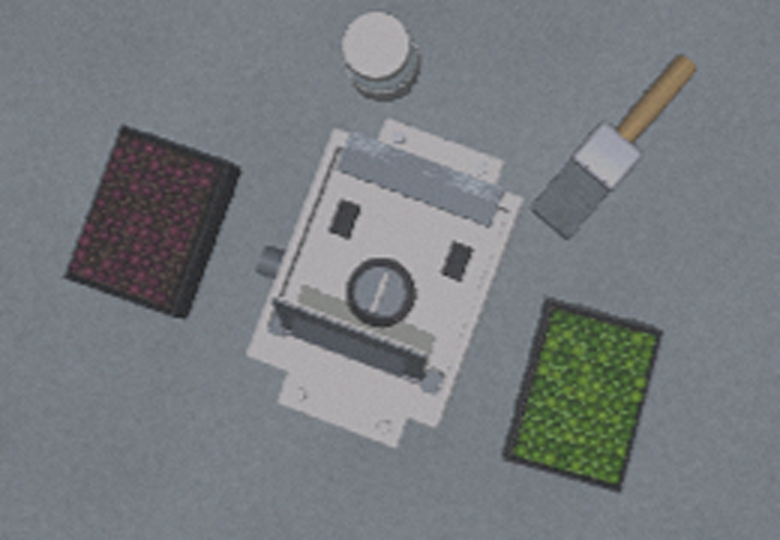

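The scene shows the flap near upright (top corners at crop 317,97 and 457,90), lip on the side away from the robot. The top view shows the box yawed about -20°, rim corners at crop (335,130), (522,197), (437,425), (248,355), jar beyond the lip and punnets at either side.

```bash
cat >> h.py <<'E'
def bw(p,P):
    c,s=np.cos(p[2]),np.sin(p[2]); P=np.atleast_2d(P)
    return P@np.array([[c,s,0],[-s,c,0],[0,0,1]])+[p[0],p[1],0]
def flap(sw,d,y,off):  # box-frame point at d from axis, off out of outer face
    return np.array([-.06+d*np.cos(sw)-off*np.sin(sw), y, .073+d*np.sin(sw)+off*np.cos(sw)])
E
python3 - <<'E'
from h import *
from scipy.optimize import least_squares
t=lambda *a:np.array(a)/3+[170,120]
s=lambda *a:np.array(a)/2.5+[180,90]
C=np.array([[.09,.075,.07],[.09,-.075,.07],[-.09,-.075,.07],[-.09,.075,.07]])
L=np.array([[.06,.06,.089],[.06,-.06,.089]])
mt,ms=optics.camera_model("top"),optics.camera_model("scene")
ot=np.r_[t([335,130],[522,197],[437,425],[248,355]),t([340,172],[492,224])]
os_=np.r_[s([503,320],[303,333],[290,180],[468,168]),s([485,283],[327,292])]
def f(p):
    W=bw(p,np.r_[C,L]); r=[proj(mt,W)-ot,proj(ms,W)-os_]
    F=bw(p,[flap(p[3],.115+p[4],y,.002) for y in(.054,-.054)])
    r.append(proj(ms,F)-s([457,92],[318,98])); 
    r.append(proj(mt,F)-t([275,303],[428,357]))
    return np.r_[[x.ravel() for x in r[:2]]].ravel().tolist()+np.r_[r[2].ravel(),r[3].ravel()].tolist()
r=least_squares(f,[.55,.05,-.35,1.6,0],loss="soft_l1",bounds=([-1,-1,-2,1,-.001],[1,1,2,1.86,.018])); p=r.x
print(np.round(p,4),np.degrees(p[2]),np.round(f(p),1))
np.save("p.npy",p)
print("edge",bw(p,flap(p[3],.115,0,.004)),"hinge",bw(p,[-.06,0,.073]),"lip",bw(p,[.06,0,.083]))
for n,z in(("punnet_a",.07),("jar",.085)):
    for cam,m in(("top",mt),("scene",ms)):
        for q in finder.trace(n,cam)[:2]:
            o,d=ray(m,q["centre"]); print(n,cam,o+d*(z-o[2])/d[2])
E
```

```text
[ 5.8700e-01  1.0220e-01 -3.6590e-01  1.4044e+00 -1.0000e-03] -20.963865697852146 [ 0.4 -1.5  1.1 -0.3  0.4  0.4 -0.2 -0.8 -0.8 -1.9  0.   0.2  1.1 -0.3
  1.1  0.6 -0.5 -1.  -1.1 -0.8 -1.6 -3.3 -1.9 -2.3  0.7 -1.3 -0.7 -0.4
 -0.8 -2.1 -0.1 -0.3]
edge [[0.54509268 0.11821933 0.18707386]] hinge [[0.53098776 0.1236235  0.073     ]] lip [[0.64304451 0.08069001 0.083     ]]
punnet_a top [0.62654383 0.28045806 0.07      ]
punnet_a top [ 0.50211944 -0.03921604  0.07      ]
punnet_a scene [0.67076496 0.25249031 0.07      ]
punnet_a scene [ 0.54297653 -0.0604767   0.07      ]
jar scene [0.78100559 0.08480399 0.085     ]
```

```bash
python3 - <<'E'
from h import *
s=sensors.sense(); p=np.load("p.npy"); print(np.round(s["ee_rot"],3).tolist())
print("yaw of tool y",np.degrees(np.arctan2(s["ee_rot"][1][1],s["ee_rot"][0][1])),"box y",np.degrees(p[2])+90)
st=bw(p,[-.125,0,0])[0]; d=st-s["tool_pos"]; print(st,d/.02)
print("box ex",np.cos(p[2]),np.sin(p[2]))
E
```

```text
[[-0.932, -0.363, 0.0], [-0.363, 0.932, 0.0], [-0.0, 0.0, -1.0]]
yaw of tool y 111.30030081841744 box y 69.03613430214786
[0.47029035 0.14687914 0.        ] [ 11.25465983  38.78686638 -11.96524206]
box ex 0.9338062500665522 -0.3577791041084482
```

send_rows --claw '[1,1,1,1,1]' --translation '[[0.28,1,0],[0.28,1,0],[0.28,1,0],[0.28,1,0],[0.28,1,0]]' --rotation '[[0,0,-0.27],[0,0,-0.27],[0,0,-0.27],[0,0,-0.27],[0,0,-0.27]]'

```text
time_s: 1.7
tool_pos: [0.2733, -0.5281, 0.2393]
ee_rot: [[-0.962, -0.273, 0.0], [-0.273, 0.962, -0.0], [-0.0, -0.0, -1.0]]
ft_force: [-0.0, 0.2, 0.6]
grip_width: 0.0116
gripper_force: 0.0
```

send_rows --claw '[1,1,1,1,1]' --translation '[[0.28,1,0],[0.28,1,0],[0.28,1,0],[0.28,1,0],[0.28,1,0]]' --rotation '[[0,0,-0.27],[0,0,-0.27],[0,0,-0.27],[0,0,-0.27],[0,0,-0.27]]'

```text
time_s: 2.2
tool_pos: [0.3013, -0.4281, 0.2394]
ee_rot: [[-0.983, -0.181, 0.0], [-0.181, 0.983, -0.0], [-0.0, -0.0, -1.0]]
ft_force: [0.7, -0.3, -0.1]
grip_width: -0.0
gripper_force: 0.0
```

send_rows --claw '[1,1,1,1,1]' --translation '[[0.28,1,0],[0.28,1,0],[0.28,1,0],[0.28,1,0],[0.28,1,0]]' --rotation '[[0,0,-0.27],[0,0,-0.27],[0,0,-0.27],[0,0,-0.27],[0,0,-0.27]]'

```text
time_s: 2.7
tool_pos: [0.3294, -0.3281, 0.2395]
ee_rot: [[-0.996, -0.088, 0.001], [-0.088, 0.996, -0.0], [-0.001, -0.0, -1.0]]
ft_force: [0.2, 0.1, -0.3]
grip_width: -0.0001
gripper_force: 0.0
```

send_rows --claw '[1,1,1,1,1]' --translation '[[0.28,1,0],[0.28,1,0],[0.28,1,0],[0.28,1,0],[0.28,1,0]]' --rotation '[[0,0,-0.27],[0,0,-0.27],[0,0,-0.27],[0,0,-0.27],[0,0,-0.27]]'

```text
time_s: 3.2
tool_pos: [0.3574, -0.2281, 0.2396]
ee_rot: [[-1.0, 0.006, 0.001], [0.006, 1.0, -0.0], [-0.001, -0.0, -1.0]]
ft_force: [0.5, -0.6, -0.5]
grip_width: 0.0001
gripper_force: 0.0
```

send_rows --claw '[1,1,1,1,1]' --translation '[[0.28,1,0],[0.28,1,0],[0.28,1,0],[0.28,1,0],[0.28,1,0]]' --rotation '[[0,0,-0.27],[0,0,-0.27],[0,0,-0.27],[0,0,-0.27],[0,0,-0.27]]'

```text
time_s: 3.7
tool_pos: [0.3853, -0.128, 0.2396]
ee_rot: [[-0.995, 0.1, 0.001], [0.1, 0.995, 0.0], [-0.001, 0.0, -1.0]]
ft_force: [0.8, 0.5, 0.4]
grip_width: 0.0003
gripper_force: 0.0
```

send_rows --claw '[1,1,1,1,1]' --translation '[[0.28,1,0],[0.28,1,0],[0.28,1,0],[0.28,1,0],[0.28,1,0]]' --rotation '[[0,0,-0.27],[0,0,-0.27],[0,0,-0.27],[0,0,-0.27],[0,0,-0.27]]'

```text
time_s: 4.2
tool_pos: [0.4134, -0.028, 0.2396]
ee_rot: [[-0.981, 0.193, 0.001], [0.193, 0.981, 0.0], [-0.001, 0.0, -1.0]]
ft_force: [0.2, -1.1, 0.0]
grip_width: -0.0003
gripper_force: 0.0
```

send_rows --claw '[1,1,1,1,1]' --translation '[[0.28,1,0],[0.28,1,0],[0.28,1,0],[0.28,1,0],[0.28,1,0]]' --rotation '[[0,0,-0.27],[0,0,-0.27],[0,0,-0.27],[0,0,-0.27],[0,0,-0.27]]'

```text
time_s: 4.7
tool_pos: [0.4413, 0.072, 0.2395]
ee_rot: [[-0.959, 0.285, 0.001], [0.285, 0.959, 0.0], [-0.0, 0.0, -1.0]]
ft_force: [0.3, 0.1, 0.2]
grip_width: 0.0002
gripper_force: 0.0
```

send_rows --claw '[1,1,1,1]' --translation '[[0.36,0.94,0],[0.36,0.94,0],[0.36,0.94,0],[0.36,0.94,0]]' --rotation '[[0,0,-0.27],[0,0,-0.27],[0,0,-0.27],[0,0,-0.27]]'

```text
time_s: 5.1
tool_pos: [0.4702, 0.1472, 0.2395]
ee_rot: [[-0.934, 0.356, 0.0], [0.356, 0.934, 0.0], [-0.0, 0.0, -1.0]]
ft_force: [0.3, 0.2, 1.2]
grip_width: 0.0001
gripper_force: 0.0
```

send_rows --claw '[1,1,1,1]' --translation '[[0,0,-1],[0,0,-1],[0,0,-1.0],[0,0,0]]' --rotation '[[0,0,0],[0,0,0],[0,0,0],[0,0,0]]'

```text
time_s: 5.5
tool_pos: [0.4686, 0.1455, 0.1771]
ee_rot: [[-0.935, 0.356, -0.004], [0.356, 0.935, -0.002], [0.003, -0.003, -1.0]]
ft_force: [1.1, -0.1, 1.4]
grip_width: -0.0
gripper_force: 0.0
```

```bash
python3 - <<'E'
from h import *
s=sensors.sense(); p=np.load("p.npy")
a=optics.capture("scene"); b=optics.capture("top"); w=optics.capture("wrist")
im=[]
for cam,i in(("scene",a),("top",b)):
    m=optics.camera_model(cam)
    for sw in (1.4,1.57):
        for y in(.054,-.054):
            q=proj(m,bw(p,[flap(sw,.115,y,.002)]))[0]; cv2.circle(i,tuple(int(v) for v in np.round(q)),1,(0,0,255) if sw<1.5 else (0,255,0),-1)
r=lambda i:cv2.resize(i,(390,290),interpolation=2)
cv2.imwrite("pics/c.png",np.hstack([r(a[60:235,230:465]),r(b[120:295,190:425])]))
c,sn=np.cos(p[2]),np.sin(p[2]); d=np.array(s["tool_pos"])-[p[0],p[1],0]
print("tcp box",c*d[0]+sn*d[1],-sn*d[0]+c*d[1],d[2])
E
```

```text
tcp box -0.12612091032660966 -0.0018922911334821463 0.17709371207449506
```

View pics/c.png

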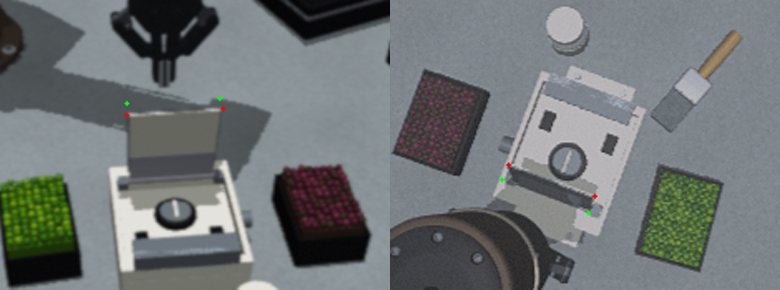

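The overlay confirms swing ≈1.40 rad (red marks lie on the free-edge corners), and the closed fingers are centred behind the flap. Working out the arc.

```bash
python3 - <<'E'
from h import *
p=np.load("p.npy"); cur=np.array(sensors.sense()["tool_pos"]); print(cur)
def tgt(sw,d):
    q=flap(sw,d,0,.004)+[-.011,0,.008]; return bw(p,q)[0]
W=[tgt(1.4,.095)]+[tgt(sw,.095+.011*(1-sw/1.4)) for sw in np.linspace(1.4,.05,15)[1:]]
for w in W: print(np.round((w-cur)/.02,2)); cur=w
E
```

```text
[0.47052469 0.14652528 0.18031609]
[ 3.08 -1.17 -0.25]
[ 0.43 -0.16 -0.04]
[ 0.43 -0.16 -0.09]
[ 0.42 -0.16 -0.13]
[ 0.41 -0.16 -0.18]
[ 0.39 -0.15 -0.22]
[ 0.38 -0.14 -0.26]
[ 0.35 -0.13 -0.3 ]
[ 0.33 -0.12 -0.34]
[ 0.29 -0.11 -0.38]
[ 0.26 -0.1  -0.41]
[ 0.22 -0.09 -0.44]
[ 0.19 -0.07 -0.46]
[ 0.14 -0.05 -0.48]
[ 0.1  -0.04 -0.5 ]
```

send_rows --claw '[1,1,1,1,1]' --translation '[[0.8,-0.3,-0.05],[0.8,-0.3,-0.1],[0.8,-0.3,-0.1],[0.4,-0.15,0],[0.28,-0.1,0]]' --rotation '[[0,0,0],[0,0,0],[0,0,0],[0,0,0],[0,0,0]]'

```text
time_s: 6.15
tool_pos: [0.5323, 0.123, 0.1745]
ee_rot: [[-0.934, 0.356, 0.0], [0.356, 0.934, 0.0], [-0.0, 0.0, -1.0]]
ft_force: [-1.2, 0.1, -0.5]
grip_width: 0.0005
gripper_force: 0.6
```

send_rows --claw '[1,1,1,1,1]' --translation '[[0.43,-0.16,-0.04],[0.43,-0.16,-0.09],[0.42,-0.16,-0.13],[0.41,-0.16,-0.18],[0.39,-0.15,-0.22]]' --rotation '[[0,0,0],[0,0,0],[0,0,0],[0,0,0],[0,0,0]]'

```text
time_s: 6.65
tool_pos: [0.5739, 0.1073, 0.1608]
ee_rot: [[-0.935, 0.355, 0.0], [0.355, 0.935, 0.0], [-0.0, 0.0, -1.0]]
ft_force: [-1.3, 0.0, 0.3]
grip_width: 0.0002
gripper_force: 0.5
```

send_rows --claw '[1,1,1,1,1]' --translation '[[0.38,-0.14,-0.26],[0.35,-0.13,-0.3],[0.33,-0.12,-0.34],[0.29,-0.11,-0.38],[0.26,-0.1,-0.41]]' --rotation '[[0,0,0],[0,0,0],[0,0,0],[0,0,0],[0,0,0]]'

```text
time_s: 7.15
tool_pos: [0.6059, 0.0954, 0.1266]
ee_rot: [[-0.935, 0.355, 0.0], [0.355, 0.935, -0.0], [-0.0, 0.0, -1.0]]
ft_force: [-0.0, 0.8, -0.3]
grip_width: 0.0002
gripper_force: 0.4
```

send_rows --claw '[1,1,1,1]' --translation '[[0.22,-0.09,-0.44],[0.19,-0.07,-0.46],[0.14,-0.05,-0.48],[0.0,0.0,-0.3]]' --rotation '[[0,0,0],[0,0,0],[0,0,0],[0,0,0]]'

```text
time_s: 7.55
tool_pos: [0.6166, 0.0911, 0.0926]
ee_rot: [[-0.935, 0.356, -0.0], [0.356, 0.935, -0.0], [0.0, -0.0, -1.0]]
ft_force: [0.5, -0.7, 1.2]
grip_width: 0.0003
gripper_force: 0.3
```

```bash
python3 - <<'E'
from h import *
s=sensors.sense(); p=np.load("p.npy")
a=optics.capture("scene"); b=optics.capture("top")
r=lambda i:cv2.resize(i,(390,290),interpolation=2)
cv2.imwrite("pics/d.png",np.hstack([r(a[60:235,230:465]),r(b[120:295,190:425])]))
c,sn=np.cos(p[2]),np.sin(p[2]); d=np.array(s["tool_pos"])-[p[0],p[1],0]
print("tcp box",c*d[0]+sn*d[1],-sn*d[0]+c*d[1],d[2],s["ft_force"])
E
```

```text
tcp box 0.031533546742921276 0.0002805808765421747 0.09255560726060974 [ 0.50850324 -0.67650449  1.15024686]
```

View pics/d.png

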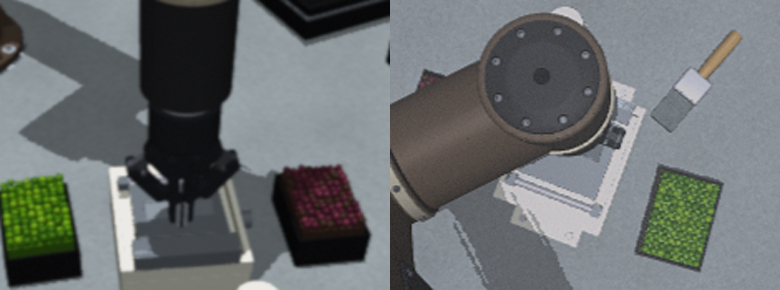

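The flap is nearly flat with the fingers just short of the lip; I'll press the last millimetres gently.

send_rows --claw '[1,1,1]' --translation '[[0.14,-0.05,-0.2],[0,0,-0.15],[0,0,0]]' --rotation '[[0,0,0],[0,0,0],[0,0,0]]'

```text
time_s: 7.95
tool_pos: [0.6192, 0.0903, 0.0865]
ee_rot: [[-0.935, 0.355, -0.0], [0.355, 0.935, 0.0], [0.0, 0.0, -1.0]]
ft_force: [-0.3, 1.0, 0.8]
grip_width: -0.0
gripper_force: 0.0
```

send_rows --claw '[1,1]' --translation '[[0,0,-0.06],[0,0,0]]' --rotation '[[0,0,0],[0,0,0]]'

```text
time_s: 8.15
tool_pos: [0.6193, 0.0904, 0.0856]
ee_rot: [[-0.935, 0.355, 0.0], [0.355, 0.935, 0.0], [-0.0, 0.0, -1.0]]
ft_force: [-0.1, -0.9, 0.2]
grip_width: 0.0001
gripper_force: 0.1
```

send_rows --claw '[1,1]' --translation '[[0,0,-0.06],[0,0,0]]' --rotation '[[0,0,0],[0,0,0]]'

```text
time_s: 8.35
tool_pos: [0.6193, 0.0904, 0.0845]
ee_rot: [[-0.935, 0.355, 0.0], [0.355, 0.935, 0.0], [-0.0, 0.0, -1.0]]
ft_force: [0.7, -0.0, 1.4]
grip_width: 0.0006
gripper_force: 0.9
```

send_rows --claw '[1,1]' --translation '[[0,0,-0.05],[0,0,0]]' --rotation '[[0,0,0],[0,0,0]]'

```text
time_s: 8.55
tool_pos: [0.6193, 0.0904, 0.0836]
ee_rot: [[-0.935, 0.355, 0.0], [0.355, 0.935, 0.0], [-0.0, 0.0, -1.0]]
ft_force: [-0.7, -0.0, 4.5]
grip_width: 0.0003
gripper_force: 2.1
```

send_rows --claw '[1,1]' --translation '[[0,0,-0.05],[0,0,0]]' --rotation '[[0,0,0],[0,0,0]]'

```text
time_s: 8.75
tool_pos: [0.6194, 0.0904, 0.0828]
ee_rot: [[-0.935, 0.355, 0.001], [0.355, 0.935, 0.0], [-0.001, 0.0, -1.0]]
ft_force: [-1.0, -0.4, 5.8]
grip_width: 0.0002
gripper_force: 3.2
```

send_rows --claw '[1,1]' --translation '[[0,0,-0.08],[0,0,0]]' --rotation '[[0,0,0],[0,0,0]]'

```text
time_s: 8.95
tool_pos: [0.6197, 0.0905, 0.0817]
ee_rot: [[-0.935, 0.355, 0.001], [0.355, 0.935, 0.0], [-0.001, 0.001, -1.0]]
ft_force: [-2.0, 0.3, 9.4]
grip_width: 0.0003
gripper_force: 4.7
```

Force rises steeply: the flap is on its stop. Lift, retreat behind the ridge, lower.

send_rows --claw '[1,1,1,1,1]' --translation '[[0,0,0.8],[0,0,0.8],[-0.84,0.32,0.1],[-0.84,0.32,0],[-0.84,0.32,0]]' --rotation '[[0,0,0],[0,0,0],[0,0,0],[0,0,0],[0,0,0]]'

```text
time_s: 9.45
tool_pos: [0.568, 0.1096, 0.1144]
ee_rot: [[-0.934, 0.356, -0.0], [0.356, 0.934, 0.0], [0.0, -0.0, -1.0]]
ft_force: [-0.5, 0.8, 0.7]
grip_width: -0.0002
gripper_force: 0.0
```

```bash
python3 - <<'E'
from h import *
s=sensors.sense(); p=np.load("p.npy")
a=optics.capture("scene"); m=optics.camera_model("scene")
for y in (.04,-.04):
    for P,col in ((flap(0,.06,y,.013),(0,0,255)),(flap(0,.115,y*1.35,.004),(0,255,0))):
        q=proj(m,bw(p,[P]))[0]; cv2.circle(a,tuple(int(v) for v in np.round(q)),1,col,-1)
cv2.imwrite("pics/e.png",cv2.resize(a[90:240,255:420],None,fx=4,fy=4,interpolation=2))
c,sn=np.cos(p[2]),np.sin(p[2]); d=np.array(s["tool_pos"])-[p[0],p[1],0]
print("tcp box",c*d[0]+sn*d[1],-sn*d[0]+c*d[1],d[2],s["ft_force"])
E
```

```text
tcp box -0.02039158076527335 0.00010500568385676898 0.114374597921619 [-0.49285202  0.76033419  0.68572537]
```

View pics/e.png

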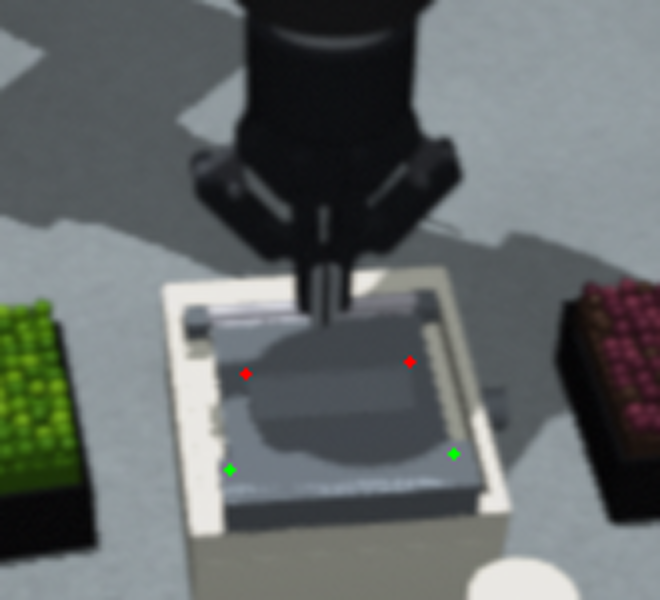

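The flap lies flat, with the ridge where predicted (red marks on its upper edge) and the fingers on its hinge side. Lower and push.

send_rows --claw '[1,1,1]' --translation '[[0,0,-0.66],[0,0,-0.66],[0,0,0]]' --rotation '[[0,0,0],[0,0,0],[0,0,0]]'

```text
time_s: 9.8
tool_pos: [0.5679, 0.1089, 0.0856]
ee_rot: [[-0.935, 0.356, -0.003], [0.356, 0.935, -0.001], [0.002, -0.002, -1.0]]
ft_force: [0.2, -0.3, 0.7]
grip_width: 0.0001
gripper_force: 0.0
```

send_rows --claw '[1,1,1,1,1]' --translation '[[0.23,-0.09,0],[0.23,-0.09,0],[0.23,-0.09,0],[0.23,-0.09,0],[0,0,0]]' --rotation '[[0,0,0],[0,0,0],[0,0,0],[0,0,0],[0,0,0]]'

```text
time_s: 10.3
tool_pos: [0.5879, 0.102, 0.0883]
ee_rot: [[-0.935, 0.356, 0.0], [0.356, 0.935, -0.0], [-0.0, 0.0, -1.0]]
ft_force: [-0.4, 0.2, -1.1]
grip_width: -0.0001
gripper_force: 0.2
```

send_rows --claw '[1,1,1]' --translation '[[0.14,-0.055,0],[0.14,-0.055,0],[0,0,0]]' --rotation '[[0,0,0],[0,0,0],[0,0,0]]'

```text
time_s: 10.6
tool_pos: [0.5916, 0.1003, 0.0879]
ee_rot: [[-0.935, 0.356, -0.002], [0.356, 0.935, 0.0], [0.002, -0.001, -1.0]]
ft_force: [-6.9, 4.8, 1.0]
grip_width: 0.0001
gripper_force: 3.9
```

send_rows --claw '[1,1]' --translation '[[0.1,-0.04,0],[0,0,0]]' --rotation '[[0,0,0],[0,0,0]]'

```text
time_s: 10.8
tool_pos: [0.5917, 0.0998, 0.0873]
ee_rot: [[-0.934, 0.356, -0.006], [0.356, 0.934, 0.0], [0.005, -0.002, -1.0]]
ft_force: [-13.4, 8.3, 3.3]
grip_width: 0.0001
gripper_force: 7.6
```

Hard stop about where full travel is expected. Back off, lift away and look.

send_rows --claw '[1,1,1,1,1]' --translation '[[-0.4,0.15,0],[-0.15,0.06,0],[0,0,1],[0,0,1],[0,0,1]]' --rotation '[[0,0,0],[0,0,0],[0,0,0],[0,0,0],[0,0,0]]'

```text
time_s: 11.3
tool_pos: [0.5844, 0.1035, 0.1495]
ee_rot: [[-0.935, 0.355, 0.001], [0.355, 0.935, -0.0], [-0.001, 0.0, -1.0]]
ft_force: [-0.5, 0.1, -0.1]
grip_width: -0.0002
gripper_force: 0.0
```

send_rows --claw '[1,1,1,1,1]' --translation '[[-0.8,0.3,1],[-0.8,0.3,1],[-1,0.4,0.5],[-1,0.4,0.5],[-1,0.4,0]]' --rotation '[[0,0,0],[0,0,0],[0,0,0],[0,0,0],[0,0,0]]'

```text
time_s: 11.8
tool_pos: [0.4924, 0.1401, 0.2104]
ee_rot: [[-0.935, 0.355, 0.004], [0.355, 0.935, 0.002], [-0.003, 0.003, -1.0]]
ft_force: [0.4, -0.6, -0.8]
grip_width: -0.0001
gripper_force: 0.0
```

```bash
python3 - <<'E'
from h import *
p=np.load("p.npy")
a=optics.capture("scene"); b=optics.capture("top")
for i,cam in ((a,"scene"),(b,"top")):
  m=optics.camera_model(cam)
  for y,k in ((.04,.078),(-.04,.06)):
    q=proj(m,bw(p,[flap(0,k,y,.013)]))[0]; cv2.circle(i,tuple(int(v) for v in np.round(q)),1,(0,0,255) if k>.07 else (0,255,0),-1)
cv2.imwrite("pics/f.png",np.hstack([cv2.resize(a[120:270,270:420],(400,400),interpolation=2),cv2.resize(b[150:280,240:370],(400,400),interpolation=2)]))
E
```

```text
(no output)
```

View pics/f.png

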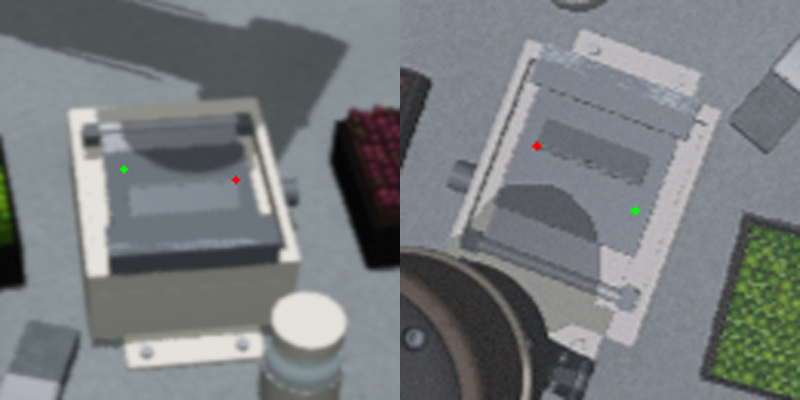

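The ridge's hinge-side edge sits at the full-out mark (red), well past the drawn-back mark (green). The free edge is under the lip, and the bystanders haven't moved.

```bash
python3 -c "
from workcell import env
print(env.hand_in())"
```

```text
the job is handed in; nothing more can be done
None
```

The flap is shut: I pushed it flat from its outer side, then slid it by the ridge to its stop under the lip, left the bystanders alone, and handed the job in at about 12 s; no verdict came back.

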